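# Slide a culture dish along the rail into the corner pocket of a staging plate

## Robot

A 6-joint arm with a two-finger parallel gripper is mounted at the origin on a cart in front of the work surface, level with it; the furniture and walls round the work are solid. World frame = base frame: x ahead of the robot, y to its left, z up, the work surface at z = 0. Lengths are in mm, angles in degrees, forces in N, time in s.
With the tool pointing down it reaches from about 300 to 850 mm from the base axis. Payload 4.2 kg.
Tool frame: the origin (TCP) lies on the centre line of the jaws, within the pads' length; the fingertips stand 14 mm ahead of it and the grasp point (between the pads) lies 5 mm behind it; z points along the fingers, y is the line along which they close (so a half turn about z gives the same grasp; the last joint's range is limited). The gripper opens to 91 mm and grips with 3 to 60 N. Pads are 32 mm wide; open, the fingers measure 118 mm over their backs; the gripper's body (76 mm by 178 mm) begins 60 mm behind the grasp point.
Start: joints at [-68.64, 18.312, 89.639, -0, 72.044, -1.146], TCP at [220.101, -531.223, 227.976] pointing down, gripper open.
Joint ranges: [-177.97, 177.97], [-48.28, 115.42], [12.27, 149.76], [-77.06, 257.06], [2.81, 150.46], [-146.56, 146.56]. Speed limits (degrees/s): [147.25, 147.25, 180, 180, 180, 180].

## Interface

Orientations are given as [roll, pitch, yaw] about the fixed x, y, z axes, in that order (R = Rz(yaw) Ry(pitch) Rx(roll)).
In Python, from workcell import env gives the robot as it stands.
- The arm moves only by the tool arm_command, never from a script. Its argument "motion" is a list of rows, each an object with "offset": the shift along the tool's x, y, z in m, a list of three; "spin": the turn about the tool's z in rad. In form: [{"offset": [tx, ty, tz], "spin": spin}, ...]. A call has 1 to 5 rows; each row shifts and turns the commanded pose from where the row before left it, along the tool's axes as they then stand; what a row does not reach is not made up. A row lasts 1/8 s, in which the tool goes at most 62.5 mm and 10.7 degrees, less where a joint would pass 70% of its speed; a pose out of reach is approached as far as the arm can. A call with a gripper value outside its range is refused whole. "jaw" is the finger opening in m, from 0 to 0.0912, set as the call begins (left out, the last holds). The fingers move at their own pace and stop on an object; "newtons" is the grip in N (left out, the last holds). Time passes only in rows, so rows that do not move let the fingers close. It gives the time, the measured TCP pose, the force, the opening and the grip force at its end, in the units of the state.
- env.state(): the state, without advancing time (a new reading comes with each control period).
- env.grab_frame(name): name is "scene" or "top"; returns (picture, depth): 420x560x3 uint8, blue, green, red; 420x560 float32, mm along the optical axis (not along the pixel's ray), 0 where there is no reading.
- env.camera_model(name): a dict with "fx", "fy", "cx", "cy" (pixels), "eye" and "rotation" of the camera in the world. Camera axes: x right, y down, z forward; pixel columns grow to the right and rows downward; lengths in mm; the calibration is good to about 2 mm. A picture is of the moment at which its call begins. camera_model takes no time and is no camera call.
- env.job_done(): hands the job in; it is judged then, once.
Trained networks look in the newest picture that a camera, given by its name, has taken for a name from the list of things; names that differ only in an ending like _2 or _b are one class to them, and where a whole thing is asked for, a point or a joint stands for the part that bears it (a point fixed in the world has none). Each returns a list of dicts, best first, with "score" (0 to 1); they miss things now and then, are a little off and sometimes report something else, mostly with a low value. They report only what shows in the picture. A call takes as long as a camera call. They do not tell look-alikes from the thing itself.
- env.boxes_of(camera, target): "bbox" ([left, top, right, bottom] in pixels, round what is visible of it).
- env.pinpoint(camera, target): "location" ([column, row] in pixels: a listed point, or the origin of a listed thing).
The state is a dict: "time_s": time; "qpos": joint angles; "qvel": joint speeds; "effort": joint torques, N m; "ee_pos": TCP position; "ee_rot": TCP orientation; "force": force on the tool from outside, world axes, zero at the start; "torque": the same for the moment, N m; "gripper_width": finger opening in mm; "gripper_force": force on a finger pad.
Only numpy, scipy, OpenCV 4.12 (cv2) and the standard library are available. Lean on these libraries where they do the work, as an engineer would, in place of code of your own. Each camera call takes 0.05 s, during which the arm holds its last target. There are 200 camera calls.

## Task

The petri dish lying loose on the staging plate has to be parked in the plate's corner pocket. With a fingertip, first push the dish gently across the plate until it touches the long rail, well before the pocket, then keep it against the rail and slide it along into the pocket until it touches both the rail and the end stop. Only push it: never squeeze, lift or tip the dish, and leave the vial, the screw cap and the sample pot where they stand.

Things in the scene. Friction and masses are not known exactly. Their poses are not given: they have to be found in the camera images.
- plate: staging plate fixed to the worktop: dark steel, 180 (its x) x 300 (its y) x 6 mm, upper face 6 mm above the worktop, with three bare aluminium strips on it, each 8 mm high (tops 14 mm above the worktop; screw heads 1.5 mm more): rail, end stop, lip. Origin: centre of its underside; z up, +x towards the rail, +y along the rail towards the pocket
- rail (a point): middle of the long rail's inner face, at plate x = +70, y = 0 mm, on the plate's upper face. The rail is 12 mm thick and runs along the plate's y by its far (+x) edge, from y = -142 to +142 mm
- stop (a point): inner face of the end stop at the pocket, at plate x = +39, y = +130 mm, on the plate's upper face. The stop is 12 mm thick and runs from the rail towards -x at the plate's +y (left) end
- lip (a point): round nose of the short lip, at plate x = -1, y = +95 mm, on the plate's upper face. The lip is 8 mm thick, parallel to the rail (inner face at x = +3 mm) and runs back to the end stop: third side of the corner pocket, which is 67 mm wide, 35 mm long along the lip and open towards -y
- seat (a point): where the centre of the dish's underside lies when the dish touches both rail and end stop: plate x = +39 mm, y = +99 mm, on the plate's upper face; axes as the plate's (+y leads along the rail into the pocket, +x towards the rail)
- dish: clear round shallow petri dish, solid to the touch, 62 mm diameter, 15 mm high (top 7 mm above the rail's), 35 to 70 g, loose on the plate away from the pocket. Origin: centre of its underside, z up. Thin glass: pinching it between the fingers or pushing with over 30 N spoils it. It slides and turns freely when pushed
- vial: small capped glass vial, black cap, 17 mm diameter, 46 mm high, standing loose on the plate outside the pocket's lip; origin: centre of its underside; must stay
- cap: loose white screw cap, 21 mm diameter, 14 mm high, on the plate's near corner in front of the pocket; origin: centre of its underside; must stay
- pot: clear sample pot with white screw lid, 43 mm diameter, 48 mm high, standing on the worktop to the right of the plate; origin: centre of its underside; must stay
There are look-alikes about, which are no part of the job. Of the things like the dish, leave any that is blue; of the rest the larger one is meant.

How it is judged (in metres and radians):
On the way:
1. the dish touches the rail (gap under 3 mm), still more than 55 mm short of the seat along the rail (x of dish in the frame of seat above -0.003 m and y of dish in the frame of seat below -0.055 m), for 0.1 s.
At the end, for the whole second after the job is handed in: The dish lies flat and at rest in the corner pocket, within 3 mm of touching both the rail and the end stop; vial, cap and pot are within 10 mm of where they stood (x of dish in the frame of seat between -0.003 and 0.003 m and y of dish in the frame of seat between -0.003 and 0.003 m and z of dish in the frame of seat below 0.002 m and angle between dish's own z axis and vertical below 0.05 rad and linear speed of dish below 0.01 m/s and distance of each of vial, cap, pot from where it was at the start of the episode below 0.01 m).
It fails at once if the dish is lifted more than 4 mm off the plate (z of dish in the frame of seat above 0.004 m).
It fails at once if the dish is tipped by more than 0.15 rad (angle between dish's own z axis and vertical above 0.15 rad).
It fails at once if the dish is more than 10 mm off the rail when within 50 mm of the seat along the rail (y of dish in the frame of seat above -0.05 m and x of dish in the frame of seat below -0.01 m).
It fails at once if the vial, the cap or the pot is moved more than 10 mm (distance of any of vial, cap, pot from where it was at the start of the episode above 0.01 m).
It fails at once if the fingers squeeze the dish or push it with more than 30 N (contact force between the fingers and dish above 30 N).
It also fails if it takes over 48 s, if anything falls off the work surface, if the arm or the gripper's body presses on something with over 40 N, if the wrist force passes 120 N, or if a joint passes its speed limit or range.

## Working session

There is one attempt and no reset: what is moved stays moved. The work goes in short steps, Python scripts to look and compute and a tool call to move; the robot and the scene stay as the last step left them, time stands still between calls to the robot, and variables do not carry over. Pictures are saved under pics/ and viewed, at most 10 in all, crops included, and the job is handed in when it is done.

Besides the shell and the picture viewer there is one more tool, called after "Call:" in YAML: its name, and indented under it one key for each argument. arm_command: Moves the arm, as the interface text tells. Its arguments: {"type":"object","properties":{"motion":{"type":"array"},"jaw":{"type":"number"},"newtons":{"type":"number"}},"required":["motion"]}

```bash
mkdir -p pics; cat > h.py <<'E'
import numpy as np, cv2
from workcell import env
def ray(cam,px,z):
    m=env.camera_model(cam); R=np.array(m["rotation"]); e=np.array(m["eye"])
    d=R@np.array([(px[0]-m["cx"])/m["fx"],(px[1]-m["cy"])/m["fy"],1.])
    return e+d*(z-e[2])/d[2]
def proj(cam,p):
    m=env.camera_model(cam); R=np.array(m["rotation"]); q=R.T@(np.array(p)-np.array(m["eye"]))
    return [m["fx"]*q[0]/q[2]+m["cx"],m["fy"]*q[1]/q[2]+m["cy"]]
E
python3 - <<'E'
from h import *
s=env.state(); print(s["ee_pos"],s["ee_rot"],s["force"],s["time_s"])
for c in("top","scene"):
    m=env.camera_model(c); print(c,m["eye"],m["fx"],np.round(m["rotation"],3).tolist())
    im,d=env.grab_frame(c); cv2.imwrite(f"pics/{c}0.png",im)
    for t,z in(("dish",6),("rail",6),("stop",6),("lip",6),("seat",6),("plate",0),("vial",6),("cap",6),("pot",0)):
        for r in env.pinpoint(c,t): print(c,t,round(r["score"],2),np.round(r["location"]),ray(c,r["location"],z).round(1)[:2])
E
```

```text
[ 219.90753561 -530.76061852  227.10492207] [-1.79896751e+02 -9.80610249e-04  2.25038347e+01] [ 0.24896053 -0.31046628 -0.95603682] 0.0
top [ 333.38938678 -147.60529924 1068.87058629] 408.3288907701289 [-169.313, -0.192, -90.877]Traceback (most recent call last):
  File "<stdin>", line 7, in <module>
  File "h.py", line 6, in ray
    return e+d*(z-e[2])/d[2]
                        ~^^^
IndexError: invalid index to scalar variable.
```

View pics/top0.png

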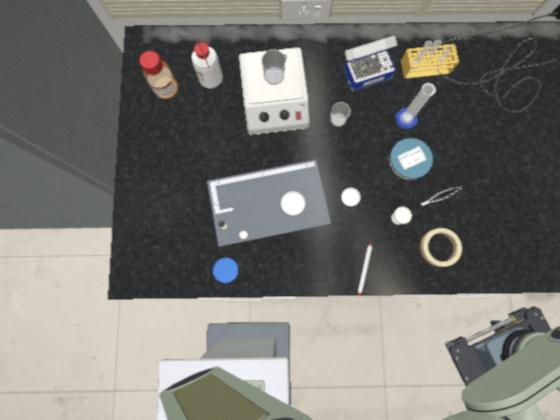

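The top view shows the plate spanning about (208,180)–(330,245). Things that could be the dish are the white disc on the plate at (292,203), a smaller disc on the worktop at (350,197), a blue disc at (225,270) and a round teal-lidded item at (411,158). I choose (292,203) because it is the larger non-blue one and lies on the plate.

```bash
sed -i 's/^from workcell.*/from workcell import env\nfrom scipy.spatial.transform import Rotation as Ro/; s/np.array(m\["rotation"\])/Ro.from_euler("xyz",m["rotation"],degrees=True).as_matrix()/' h.py
python3 - <<'E'
from h import *
for c in("top","scene"):
    m=env.camera_model(c); print(c,m["eye"],m["fx"],m["rotation"])
    im,d=env.grab_frame(c); cv2.imwrite(f"pics/{c}0.png",im)
    if c=="top": cv2.imwrite("pics/crop.png",cv2.resize(im[150:290,190:380],None,fx=4,fy=4,interpolation=cv2.INTER_CUBIC))
    for t,z in(("dish",6),("rail",6),("stop",6),("lip",6),("seat",6),("plate",0),("vial",6),("cap",6),("pot",0)):
        for r in env.pinpoint(c,t): print(c,t,round(r["score"],2),np.round(r["location"]),ray(c,r["location"],z).round(1)[:2])
    for r in env.boxes_of(c,"dish"):
        b=r["bbox"]; print("box",round(r["score"],2),np.round(b,1),ray(c,[(b[0]+b[2])/2,(b[1]+b[3])/2],15).round(1)[:2], np.round((b[2]-b[0])/m["fx"]*1055,1))
E
```

```text
top [ 333.38938678 -147.60529924 1068.87058629] 408.3288907701289 [-169.31320633   -0.19234828  -90.87676253]
top dish 0.8 [355. 197.] [ 557.9 -346.5]
top dish 0.76 [228. 268.] [375.9 -10.8]
top dish 0.67 [289. 206.] [ 533.7 -169.7]
top dish 0.42 [225. 224.] [488.6  -1.6]
top rail 0.86 [264. 177.] [ 615.5 -104.3]
top stop 0.77 [217. 198.] [560.   20.7]
top stop 0.26 [244. 234.] [462.5 -51.5]
top lip 0.71 [232. 211.] [524.  -20.7]
top seat 0.91 [230. 196.] [563.6 -12.7]
top plate 0.66 [266. 202.] [ 547.6 -110.5]
top vial 0.61 [222. 224.] [490.3   7.6]
top cap 0.45 [244. 236.] [455.7 -50.7]
top pot 0.49 [394. 218.] [ 501.  -448.1]
box 0.93 [279.6 195.1 304.5 215.6] [ 534.9 -178.4] 64.3
box 0.68 [214.7 256.4 237.  281.6] [372.1  -6.2] 57.6
box 0.56 [343.6 188.8 361.4 206.9] [ 552.7 -338.3] 46.0
scene [-258.48300417 -857.667724    699.51299745] 545.7687520846765 [-122.9897308     0.57624173  -47.16077368]
scene dish 0.88 [196. 211.] [365.3  -9.2]
scene dish 0.5 [359. 230.] [ 554.  -329.9]
scene rail 0.94 [296. 181.] [617.5 -90.8]
scene stop 0.81 [245. 173.] [560.5  30.8]
scene lip 0.83 [252. 186.] [530.3 -26.6]
scene seat 0.75 [259. 173.] [584.4   3.4]
scene plate 0.86 [286. 197.] [ 553.3 -117.9]
scene vial 0.62 [228. 187.] [485.1  11.9]
scene vial 0.44 [260. 176.] [578.1  -7.1]
scene vial 0.41 [298. 181.] [619.1 -95.6]
scene vial 0.35 [239. 199.] [465.1 -46.9]
scene cap 0.65 [236. 197.] [466.5 -36.1]
scene cap 0.36 [397. 272.] [ 490.4 -464.4]
scene pot 0.66 [397. 272.] [ 496.  -462.7]
box 0.72 [350.  220.9 371.7 240.1] [ 544.1 -340.1] 41.9
```

View pics/crop.png

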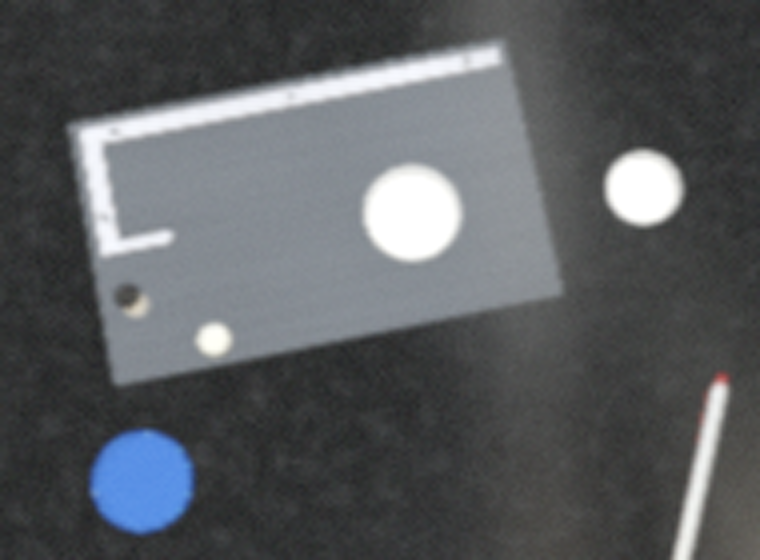

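View pics/scene0.png

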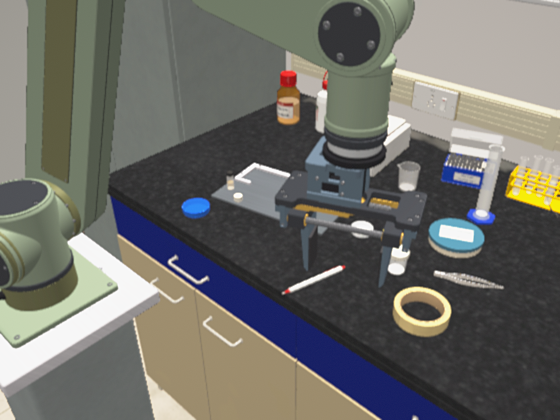

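The crop shows the dish as a white disc about 100 px wide (≈62 mm) at crop (412,213). The decoy at (644,188) is smaller and off the plate, and the blue one at (142,481) is excluded. So the choice stands. Next I'll fit the plate and dish from the image.

```bash
cat >> h.py <<'E'
def plate_fit(im):
    g=cv2.resize(cv2.cvtColor(im,6)[150:260,195:345],None,fx=4,fy=4,interpolation=cv2.INTER_CUBIC)
    b=cv2.morphologyEx((g>80).astype(np.uint8),cv2.MORPH_CLOSE,np.ones((25,25)))
    b=cv2.morphologyEx(b,cv2.MORPH_OPEN,np.ones((25,25)))
    c=max(cv2.findContours(b,0,1)[0],key=cv2.contourArea)[:,0]
    w=np.array([ray("top",(p+.5)/4-.5+[195,150],6)[:2] for p in c],np.float32)
    return cv2.minAreaRect(w)
def dish_fit(im,thr=200):
    g=cv2.resize(cv2.cvtColor(im,6)[150:260,195:345],None,fx=4,fy=4,interpolation=cv2.INTER_CUBIC)
    out=[]
    for c in cv2.findContours((g>thr).astype(np.uint8),0,1)[0]:
        w=np.array([ray("top",(p+.5)/4-.5+[195,150],21)[:2] for p in c[:,0]],np.float32)
        (x,y),r=cv2.minEnclosingCircle(w)
        if r>8: out.append((round(x,1),round(y,1),round(r,1),round(cv2.contourArea(w))))
    return out
E
python3 - <<'E'
from h import *
im=cv2.imread("pics/top0.png")
r=plate_fit(im); print(r); print(dish_fit(im))
C=np.array(r[0]);a=r[2]; print(a)
for th in (10,11,12):
  t=np.radians(th);R=np.array([[np.cos(t),-np.sin(t)],[np.sin(t),np.cos(t)]])
  for n,p in dict(rail=(70,0),stop=(39,130),lip=(-1,95),seat=(39,99)).items(): print(th,n,(C+R@p).round(1))
  for q in dish_fit(im): print(th,(R.T@(np.array(q[:2])-C)).round(1),q[2])
# depth check of hotplate/nearby height
_,d=env.grab_frame("top"); m=env.camera_model("top");Rm=Ro.from_euler("xyz",m["rotation"],degrees=True).as_matrix()
v,u=np.mgrid[0:420,0:560];P=np.stack([(u-m["cx"])/m["fx"]*d,(v-m["cy"])/m["fy"]*d,d],-1)@Rm.T+np.array(m["eye"])
for box in((130,138,245,310),(60,130,245,310)):
  q=P[box[0]:box[1],box[2]:box[3]].reshape(-1,3);print(q.min(0).round(),q.max(0).round())
E
```

```text
((541.8637084960938, -143.38519287109375), (263.0841064453125, 357.5148620605469), 11.065580368041992)Traceback (most recent call last):
  File "<stdin>", line 3, in <module>
  File "h.py", line 22, in dish_fit
    w=np.array([ray("top",(p+.5)/4-.5+[195,150],21)[:2] for p in c[:,0]],np.float32)
                ~~~^^^^^^^^^^^^^^^^^^^^^^^^^^^^^^^^
  File "h.py", line 5, in ray
    m=env.camera_model(cam); R=Ro.from_euler("xyz",m["rotation"],degrees=True).as_matrix(); e=np.array(m["eye"])
ValueError: time passes only in moves, steps and waits
```

```bash
sed -i 's/195:345/195:337/g; s/g>80/g>100/; s/np.ones((25,25))/np.ones((13,13))/g; s/m=env.camera_model(cam);/m=CM[cam];/' h.py; sed -i '4i CM={c:env.camera_model(c) for c in ("top","scene")}' h.py
cat > plan.py <<'E'
from h import *
im=cv2.imread("pics/top0.png")
print(im[190,250],im[160,230],im[250,300])
r=plate_fit(im); print(r); D=dish_fit(im); print(D)
C=np.array(r[0]);th=r[2]
t=np.radians(th);R=np.array([[np.cos(t),-np.sin(t)],[np.sin(t),np.cos(t)]])
for n,p in dict(rail=(70,0),stop=(39,130),lip=(-1,95),seat=(39,99)).items(): print(n,(C+R@p).round(1))
for q in D: print((R.T@(np.array(q[:2])-C)).round(1),q[2:])
E
cat > bg.py <<'E'
from h import *
_,d=env.grab_frame("top"); m=CM["top"];Rm=Ro.from_euler("xyz",m["rotation"],degrees=True).as_matrix()
v,u=np.mgrid[0:420,0:560];P=np.stack([(u-m["cx"])/m["fx"]*d,(v-m["cy"])/m["fy"]*d,d],-1)@Rm.T+np.array(m["eye"])
q=P[60:138,245:310].reshape(-1,3);q=q[q[:,2]>20];print(np.percentile(q,[1,50,99],axis=0).round())
E
python3 plan.py; python3 bg.py
```

```text
[147 140 134] [50 50 49] [58 57 55]
((547.755859375, -118.78338623046875), (183.82237243652344, 308.7693786621094), 10.97861385345459)
[(459.3, -50.3, 10.4, 304), (540.8, -179.7, 31.7, 3049), (583.5, -107.8, 146.6, 4293)]
rail [ 616.5 -105.5]
stop [561.3  16.3]
lip [528.7 -25.7]
seat [567.2 -14.2]
[-73.8  84.1] (10.4, 304)
[-18.4 -58.5] (31.7, 3049)
[37.2  4. ] (146.6, 4293)
[[ 736. -219.   26.]
 [ 809. -137.   88.]
 [ 907.  -61.  163.]]
```

Call:
arm_command:
  motion:
    - {"offset":[0,0,0],"spin":0.1}
    - {"offset":[0,0,0],"spin":0.1}
    - {"offset":[0.036,-0.032,0],"spin":0}
    - {"offset":[0.036,-0.032,0],"spin":0}
    - {"offset":[0.036,-0.032,0],"spin":0}
  jaw: 0
  newtons: 10

```text
time_s: 1.88
ee_pos: [308.4, -415.2, 228.0]
ee_rot: [180.0, -0.0, 11.0]
force: [0.4, -0.6, -0.2]
gripper_width: 44.3
gripper_force: 0.0
```

Call:
arm_command:
  motion:
    - {"offset":[0.036,-0.032,0],"spin":0}
    - {"offset":[0.036,-0.032,0],"spin":0}
    - {"offset":[0.036,-0.032,0],"spin":0}
    - {"offset":[0.036,-0.032,0.0],"spin":0}
    - {"offset":[0.0,0.0,0.0],"spin":0}

```text
time_s: 2.5
ee_pos: [426.0, -260.9, 228.1]
ee_rot: [-180.0, -0.0, 11.3]
force: [-0.7, -1.0, -0.1]
gripper_width: 0.5
gripper_force: 0.0
```

Call:
arm_command:
  motion:
    - {"offset":[0.035,-0.029,0],"spin":0}
    - {"offset":[0.035,-0.029,0],"spin":0}
    - {"offset":[0,0,0.04],"spin":0}
    - {"offset":[0,0,0.04],"spin":0}
    - {"offset":[0,0,0.04],"spin":0}

```text
time_s: 3.12
ee_pos: [481.8, -193.7, 107.0]
ee_rot: [179.9, -0.0, 11.0]
force: [-0.1, 0.7, -0.0]
gripper_width: 0.9
gripper_force: 0.0
```

Call:
arm_command:
  motion:
    - {"offset":[0,0,0.03],"spin":0}
    - {"offset":[0,0,0.02],"spin":0}
    - {"offset":[0,0,0],"spin":0}

```text
time_s: 3.5
ee_pos: [480.7, -193.2, 56.7]
ee_rot: [-179.9, 0.2, 11.0]
force: [0.2, 0.9, 0.5]
gripper_width: 0.7
gripper_force: 0.0
```

```bash
cat > look.py <<'E'
import sys
from h import *
n=sys.argv[1]
im,_=env.grab_frame("top"); cv2.imwrite(f"pics/top{n}.png",im)
cv2.imwrite(f"pics/c{n}.png",cv2.resize(im[150:270,190:340],None,fx=4,fy=4,interpolation=cv2.INTER_CUBIC))
s=env.state();print(np.round(s["ee_pos"],1),s["ee_rot"][2].round(1),s["force"].round(1),s["time_s"])
for r in env.boxes_of("top","dish"):
    b=r["bbox"];print(round(r["score"],2),np.round(b,1))
im,_=env.grab_frame("scene"); cv2.imwrite(f"pics/s{n}.png",cv2.resize(im[130:280,160:400],None,fx=3,fy=3,interpolation=cv2.INTER_CUBIC))
E
python3 look.py 1
```

```text
[ 481.7 -193.5   57.8] 11.0 [0.  0.7 0. ] 3.55
0.74 [215.5 254.6 230.3 276.6]
0.5 [346.9 188.5 358.2 205.7]
```

View pics/s1.png

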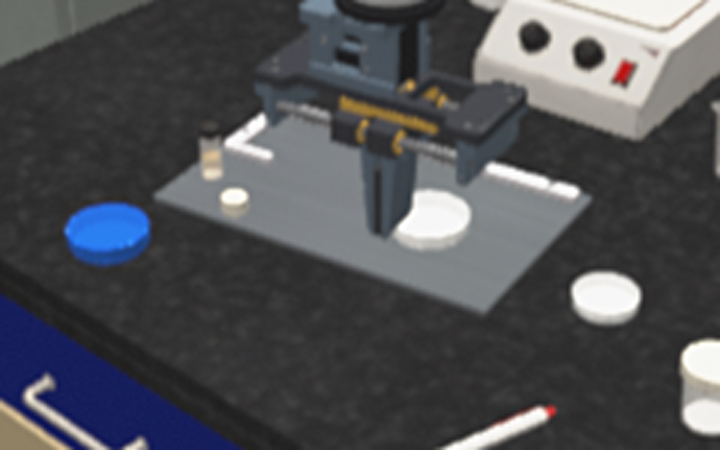

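The close scene crop shows the closed fingers at about (385,220) above the plate, just on the robot side of the dish at (435,215). The way down is clear.

Call:
arm_command:
  motion:
    - {"offset":[0,-0.002,0.02],"spin":0}
    - {"offset":[0,0,0.012],"spin":0}
    - {"offset":[0,0,0],"spin":0}
    - {"offset":[0.004,0,0],"spin":0}

```text
time_s: 4.15
ee_pos: [486.1, -190.3, 26.6]
ee_rot: [180.0, -0.0, 11.0]
force: [0.3, -0.2, 0.4]
gripper_width: 0.7
gripper_force: 0.0
```

Call:
arm_command:
  motion:
    - {"offset":[0.004,0,0],"spin":0}
    - {"offset":[0.004,0,0],"spin":0}
    - {"offset":[0.004,0,0],"spin":0}
    - {"offset":[0.004,0,0],"spin":0}
    - {"offset":[0.004,0,0],"spin":0}

```text
time_s: 4.78
ee_pos: [505.5, -186.1, 25.9]
ee_rot: [180.0, 0.0, 11.0]
force: [0.4, 0.7, 1.1]
gripper_width: 0.8
gripper_force: 0.2
```

Call:
arm_command:
  motion:
    - {"offset":[0.004,0,0],"spin":0}
    - {"offset":[0.004,0,0],"spin":0}
    - {"offset":[0.004,0,0],"spin":0}
    - {"offset":[0.004,0,0],"spin":0}
    - {"offset":[0.004,0,0],"spin":0}

```text
time_s: 5.4
ee_pos: [525.2, -182.3, 25.9]
ee_rot: [180.0, -0.0, 11.0]
force: [-0.2, -0.4, 0.8]
gripper_width: 0.3
gripper_force: 0.2
```

```bash
python3 look.py 2
```

```text
[ 525.9 -182.3   26. ] 11.1 [0.9 0.9 0.2] 5.45
0.57 [344.4 186.5 359.3 206.2]
```

View pics/s2.png

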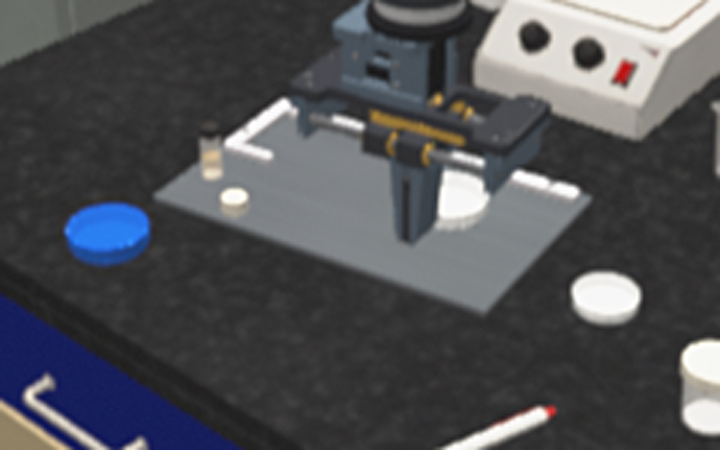

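The dish has slid ahead of the fingers (dish near (460,200), fingers at (412,230)) and is still flat. About 26 mm to the rail remains.

Call:
arm_command:
  motion:
    - {"offset":[0.004,0,0],"spin":0}
    - {"offset":[0.004,0,0],"spin":0}
    - {"offset":[0.004,0,0],"spin":0}
    - {"offset":[0.004,0,0],"spin":0}
    - {"offset":[0.003,0,0],"spin":0}

```text
time_s: 6.18
ee_pos: [543.8, -178.7, 25.9]
ee_rot: [180.0, -0.0, 11.1]
force: [-0.0, 0.1, -0.8]
gripper_width: 0.5
gripper_force: 0.1
```

Call:
arm_command:
  motion:
    - {"offset":[0.001,0,0],"spin":0}
    - {"offset":[0.001,0,0],"spin":0}
    - {"offset":[0.001,0,0],"spin":0}

```text
time_s: 6.55
ee_pos: [546.5, -178.2, 26.0]
ee_rot: [180.0, 0.0, 11.0]
force: [-0.1, 0.4, 0.2]
gripper_width: 0.7
gripper_force: 0.1
```

Call:
arm_command:
  motion:
    - {"offset":[0.001,0,0],"spin":0}
    - {"offset":[0.001,0,0],"spin":0}

```text
time_s: 6.8
ee_pos: [548.5, -177.8, 26.0]
ee_rot: [180.0, -0.0, 11.0]
force: [-0.9, -0.7, 0.2]
gripper_width: 0.3
gripper_force: 0.1
```

Call:
arm_command:
  motion:
    - {"offset":[0.001,0,0],"spin":0}
    - {"offset":[0,0,0],"spin":0}

```text
time_s: 7.05
ee_pos: [549.6, -177.6, 26.0]
ee_rot: [180.0, -0.0, 11.0]
force: [-0.1, -0.6, -0.4]
gripper_width: 0.3
gripper_force: 0.0
```

Call:
arm_command:
  motion:
    - {"offset":[0.001,0,0],"spin":0}
    - {"offset":[0.001,0,0],"spin":0}

```text
time_s: 7.3
ee_pos: [551.0, -177.2, 25.9]
ee_rot: [-180.0, 0.1, 11.1]
force: [-3.2, -1.3, 1.6]
gripper_width: 0.5
gripper_force: 1.2
```

Call:
arm_command:
  motion:
    - {"offset":[0.001,0,0],"spin":0}
    - {"offset":[0,0,0],"spin":0}

```text
time_s: 7.55
ee_pos: [551.1, -177.2, 25.9]
ee_rot: [-180.0, 0.2, 11.1]
force: [-4.3, -1.9, 2.8]
gripper_width: 0.6
gripper_force: 2.5
```

```bash
python3 look.py 3
```

```text
[ 551.1 -177.1   25.9] 11.1 [-5.1 -1.3  3.3] 7.6
0.85 [342.2 187.3 359.  208.3]
```

View pics/s3.png

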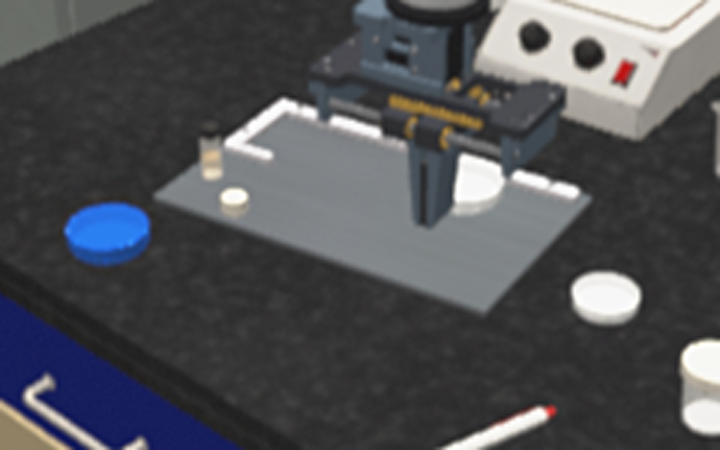

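Contact with the rail is made: force rose to about 5 N at the predicted spot, and in the crop the dish at (475,187) sits against the rail. Now I'll retreat, lift, go round behind the dish and turn the face about 15° so that the push keeps it on the rail.

Call:
arm_command:
  motion:
    - {"offset":[-0.006,0,0],"spin":0}
    - {"offset":[0,0,-0.03],"spin":0}
    - {"offset":[0.012,0.018,0],"spin":0}
    - {"offset":[0.013,0.018,0],"spin":0}
    - {"offset":[0.013,0.018,0],"spin":0}

```text
time_s: 8.32
ee_pos: [595.2, -224.3, 56.2]
ee_rot: [180.0, -0.1, 11.0]
force: [0.5, 0.8, 0.1]
gripper_width: 0.2
gripper_force: 0.0
```

Call:
arm_command:
  motion:
    - {"offset":[0,0,0],"spin":0.13}
    - {"offset":[0,0,0],"spin":0.13}
    - {"offset":[0,0,0],"spin":0}

```text
time_s: 8.7
ee_pos: [594.5, -223.8, 55.9]
ee_rot: [-180.0, -0.1, -3.8]
force: [0.5, 0.8, 0.4]
gripper_width: 0.8
gripper_force: 0.0
```

```bash
cat > where.py <<'E'
from h import *
s=env.state();C=np.array([547.8,-118.8]);t=np.radians(11);R=np.array([[np.cos(t),-np.sin(t)],[np.sin(t),np.cos(t)]])
print("tool plate xy",(R.T@(s["ee_pos"][:2]-C)).round(1),s["ee_pos"][2].round(1),s["ee_rot"].round(1),s["time_s"],"F plate",(R.T@s["force"][:2]).round(1))
E
python3 where.py; python3 look.py 4
```

```text
tool plate xy [  25.8 -112. ] 55.9 [-1.8e+02 -1.0e-01 -3.8e+00] 8.7 F plate [0.7 0.7]
[ 594.4 -223.8   55.9] -3.7 [ 0.2 -0.3 -0.3] 8.75
0.78 [343.8 187.5 358.5 206.6]
```

View pics/s4.png

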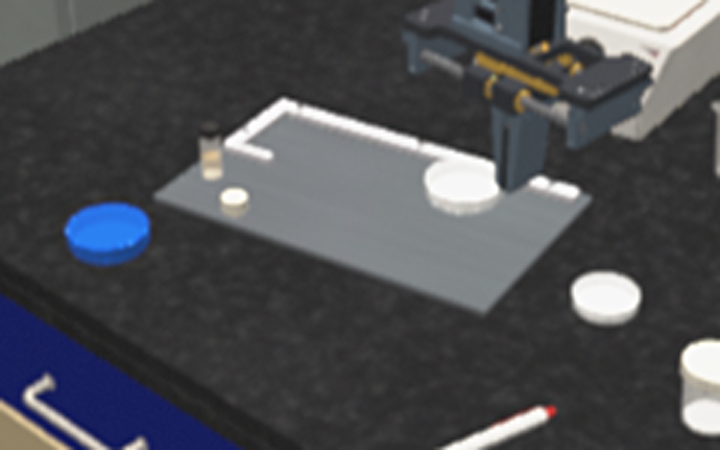

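The dish is clearly visible at about (462,183), touching the rail, with the fingers to its right. I'll check its position numerically.

```bash
cat > dloc.py <<'E'
import sys
from h import *
C=np.array([547.8,-118.8]);t=np.radians(11);R=np.array([[np.cos(t),-np.sin(t)],[np.sin(t),np.cos(t)]])
for px in eval(sys.argv[1]):
    p=ray("scene",[px[0]/3+160-.33,px[1]/3+130-.33],px[2]);print(px,(R.T@(p[:2]-C)).round(1))
E
python3 dloc.py "[(462,182,21),(285,100,14),(578,190,14),(228,143,14)]"
```

```text
(462, 182, 21) [ 36.2 -56.8]
(285, 100, 14) [ 85.7 144.7]
(578, 190, 14) [  82.6 -135.5]
(228, 143, 14) [  0.6 144.1]
```

Call:
arm_command:
  motion:
    - {"offset":[0.001,0,0.02],"spin":0}
    - {"offset":[0,0,0.01],"spin":0}
    - {"offset":[-0.0013,-0.0048,0],"spin":0}
    - {"offset":[-0.0013,-0.0048,0],"spin":0}
    - {"offset":[-0.0013,-0.0048,0],"spin":0}

```text
time_s: 9.48
ee_pos: [592.5, -209.0, 26.6]
ee_rot: [180.0, -0.1, -3.8]
force: [-0.1, -0.1, 0.1]
gripper_width: 0.7
gripper_force: 0.0
```

Call:
arm_command:
  motion:
    - {"offset":[-0.0013,-0.0048,0],"spin":0}
    - {"offset":[-0.0013,-0.0048,0],"spin":0}
    - {"offset":[-0.0013,-0.0048,0],"spin":0}
    - {"offset":[-0.0013,-0.0048,0],"spin":0}
    - {"offset":[-0.0013,-0.0048,0],"spin":0}

```text
time_s: 10.1
ee_pos: [587.3, -184.7, 26.0]
ee_rot: [180.0, -0.0, -3.9]
force: [-0.6, -1.5, 1.9]
gripper_width: 0.6
gripper_force: 0.9
```

Call:
arm_command:
  motion:
    - {"offset":[-0.0013,-0.0048,0],"spin":0}
    - {"offset":[-0.0013,-0.0048,0],"spin":0}
    - {"offset":[-0.0013,-0.0048,0],"spin":0}
    - {"offset":[-0.0013,-0.0048,0],"spin":0}
    - {"offset":[-0.0013,-0.0048,0],"spin":0}

```text
time_s: 10.72
ee_pos: [582.4, -160.2, 25.9]
ee_rot: [180.0, 0.0, -3.9]
force: [-1.7, -2.8, 0.8]
gripper_width: 0.5
gripper_force: 0.9
```

```bash
python3 where.py; python3 look.py 5
```

```text
tool plate xy [ 26.  -47.3] 25.9 [180.    0.   -3.9] 10.725 F plate [-2.2 -2.5]
[ 582.1 -159.6   25.9] -3.8 [ 0.5 -0.6  0.2] 10.775
0.69 [342.9 188.1 359.6 207.5]
```

View pics/s5.png

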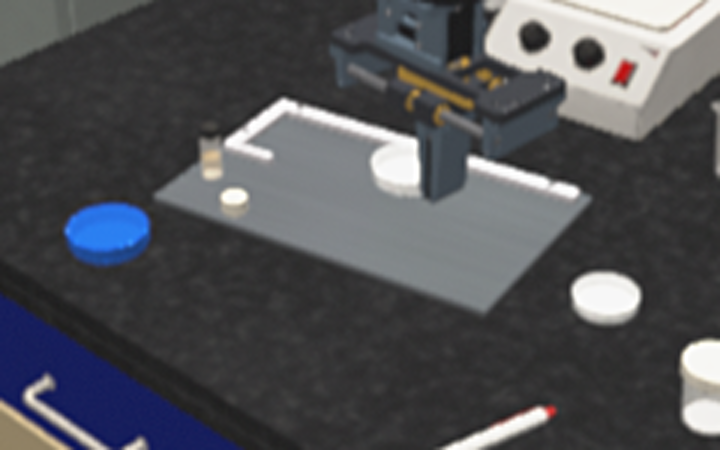

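The dish moved along the rail ahead of the fingers (dish ≈(400,167), fingers ≈(443,170)), with about 3 N of force. I'll continue to about 8 mm before the stop.

Call:
arm_command:
  motion:
    - {"offset":[-0.0013,-0.0048,0],"spin":0}
    - {"offset":[-0.0013,-0.0048,0],"spin":0}
    - {"offset":[-0.0013,-0.0048,0],"spin":0}
    - {"offset":[-0.0013,-0.0048,0],"spin":0}
    - {"offset":[-0.0013,-0.0048,0],"spin":0}

```text
time_s: 11.5
ee_pos: [577.5, -135.8, 25.9]
ee_rot: [180.0, 0.0, -3.8]
force: [-0.6, -0.7, 0.1]
gripper_width: 0.5
gripper_force: 0.3
```

Call:
arm_command:
  motion:
    - {"offset":[-0.0013,-0.0048,0],"spin":0}
    - {"offset":[-0.0013,-0.0048,0],"spin":0}
    - {"offset":[-0.0013,-0.0048,0],"spin":0}
    - {"offset":[-0.0013,-0.0048,0],"spin":0}
    - {"offset":[-0.0013,-0.0048,0],"spin":0}

```text
time_s: 12.12
ee_pos: [572.7, -111.5, 26.0]
ee_rot: [180.0, -0.0, -3.9]
force: [-0.6, 0.0, 0.4]
gripper_width: 0.7
gripper_force: 0.2
```

```bash
python3 where.py; python3 look.py 6
```

```text
tool plate xy [25.8  2.4] 26.0 [180.   -0.   -3.9] 12.125 F plate [-0.6  0.1]
[ 572.5 -110.9   25.9] -3.8 [ 0.2  0.1 -0.2] 12.175
0.64 [342.  189.6 361.9 208. ]
```

View pics/s6.png

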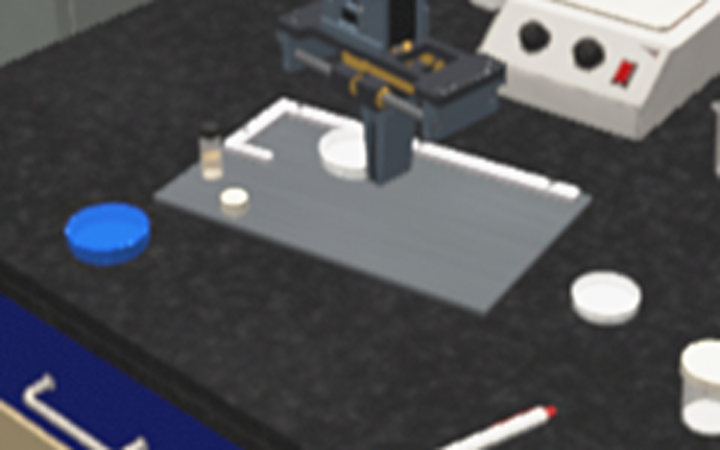

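The dish is at about (345,152), ahead of the fingers at (388,150) and nearly at the pocket. Contact force is low, so I'll measure its distance from the rail numerically, comparing with the earlier frames.

```bash
cat > fit.py <<'E'
import sys
from h import *
C=np.array([547.8,-118.8]);t=np.radians(11);R=np.array([[np.cos(t),-np.sin(t)],[np.sin(t),np.cos(t)]])
a=np.linspace(0,2*np.pi,240,endpoint=False)
def fit(n,x0,y0):
    g=cv2.GaussianBlur(cv2.cvtColor(cv2.imread(f"pics/s{n}.png"),6),(0,0),1.5).astype(np.float32)
    best=[]
    for x in np.arange(x0-12,x0+8.1,1):
        for y in np.arange(y0-8,y0+8.1,1):
            P=[]
            for z in(6,21):
                for q in a:
                    w=C+R@np.array([x+31*np.cos(q),y+31*np.sin(q)]); P.append(proj("scene",[*w,z]))
            h=cv2.convexHull((np.array(P,np.float32)-[160,130]+.33).astype(np.float32)*3)[:,0]
            c=h.mean(0);d=h-c;u=d/np.linalg.norm(d,axis=1)[:,None]
            k=(u[:,0]<0.1)&(u[:,1]>-0.35)   # left and lower side of the outline
            o=h[k];v=u[k]
            s=lambda r:cv2.remap(g,(o+r*v)[:,0].astype(np.float32),(o+r*v)[:,1].astype(np.float32),1)[:,0]
            best.append((float((s(-3)-s(3)).mean()),x,y))
    return sorted(best)[-3:]
for n,y in eval(sys.argv[1]): print(n,fit(n,39,y))
E
python3 fit.py "[(4,-58),(5,-4),(6,45)]"
```

```text
4 [(55.13471221923828, np.float64(46.0), np.float64(-54.0)), (55.16873550415039, np.float64(45.0), np.float64(-55.0)), (55.61029815673828, np.float64(45.0), np.float64(-54.0))]
5 [(56.79441452026367, np.float64(47.0), np.float64(-3.0)), (57.126407623291016, np.float64(47.0), np.float64(-4.0)), (57.619686126708984, np.float64(46.0), np.float64(-4.0))]
6 [(58.13412857055664, np.float64(45.0), np.float64(45.0)), (58.51884078979492, np.float64(47.0), np.float64(46.0)), (59.09189987182617, np.float64(46.0), np.float64(46.0))]
```

The same fit gives the same x in all three frames, so the dish is still on the rail. I'll continue, slowing near the stop.

Call:
arm_command:
  motion:
    - {"offset":[-0.0013,-0.0048,0],"spin":0}
    - {"offset":[-0.0013,-0.0048,0],"spin":0}
    - {"offset":[-0.0013,-0.0048,0],"spin":0}
    - {"offset":[-0.0013,-0.0048,0],"spin":0}
    - {"offset":[-0.0013,-0.0048,0],"spin":0}

```text
time_s: 12.9
ee_pos: [567.8, -87.1, 26.0]
ee_rot: [180.0, -0.0, -3.8]
force: [-0.1, -0.5, 1.1]
gripper_width: 0.4
gripper_force: 0.5
```

Call:
arm_command:
  motion:
    - {"offset":[-0.0013,-0.0048,0],"spin":0}
    - {"offset":[-0.0013,-0.0048,0],"spin":0}
    - {"offset":[-0.001,-0.004,0],"spin":0}
    - {"offset":[-0.0008,-0.003,0],"spin":0}
    - {"offset":[-0.0005,-0.002,0],"spin":0}

```text
time_s: 13.52
ee_pos: [564.1, -68.4, 25.9]
ee_rot: [180.0, 0.0, -3.8]
force: [-1.5, -1.1, -0.5]
gripper_width: 0.5
gripper_force: 0.7
```

Call:
arm_command:
  motion:
    - {"offset":[-0.0003,-0.001,0],"spin":0}
    - {"offset":[-0.0003,-0.001,0],"spin":0}
    - {"offset":[-0.0003,-0.001,0],"spin":0}

```text
time_s: 13.9
ee_pos: [563.6, -65.5, 26.0]
ee_rot: [180.0, -0.0, -3.9]
force: [-0.5, -1.4, 1.6]
gripper_width: 0.4
gripper_force: 0.6
```

```bash
python3 where.py
```

```text
tool plate xy [25.7 49.3] 26.0 [180.   -0.   -3.9] 13.9 F plate [-0.7 -1.2]
```

Call:
arm_command:
  motion:
    - {"offset":[-0.0003,-0.001,0],"spin":0}
    - {"offset":[-0.0003,-0.001,0],"spin":0}
    - {"offset":[-0.0003,-0.001,0],"spin":0}

```text
time_s: 14.28
ee_pos: [562.8, -62.3, 25.9]
ee_rot: [180.0, 0.0, -3.9]
force: [0.1, -1.1, 1.3]
gripper_width: 0.3
gripper_force: 0.7
```

Call:
arm_command:
  motion:
    - {"offset":[-0.0003,-0.001,0],"spin":0}
    - {"offset":[-0.0003,-0.001,0],"spin":0}

```text
time_s: 14.52
ee_pos: [562.3, -60.3, 25.9]
ee_rot: [180.0, -0.0, -3.9]
force: [-0.4, -1.3, 1.4]
gripper_width: 0.4
gripper_force: 0.7
```

Call:
arm_command:
  motion:
    - {"offset":[-0.0003,-0.001,0],"spin":0}
    - {"offset":[0,0,0],"spin":0}

```text
time_s: 14.78
ee_pos: [562.1, -59.2, 25.9]
ee_rot: [-180.0, -0.0, -3.8]
force: [-0.4, -0.9, 0.6]
gripper_width: 0.8
gripper_force: 0.4
```

Call:
arm_command:
  motion:
    - {"offset":[-0.0003,-0.001,0],"spin":0}
    - {"offset":[0,0,0],"spin":0}

```text
time_s: 15.02
ee_pos: [561.9, -58.2, 25.9]
ee_rot: [-180.0, 0.0, -3.8]
force: [-0.3, -0.8, 0.7]
gripper_width: 0.4
gripper_force: 0.4
```

Call:
arm_command:
  motion:
    - {"offset":[-0.0003,-0.001,0],"spin":0}
    - {"offset":[0,0,0],"spin":0}

```text
time_s: 15.28
ee_pos: [561.6, -57.2, 25.9]
ee_rot: [-180.0, 0.0, -3.8]
force: [0.3, -0.6, 0.4]
gripper_width: 0.4
gripper_force: 0.3
```

Call:
arm_command:
  motion:
    - {"offset":[-0.0003,-0.001,0],"spin":0}
    - {"offset":[0,0,0],"spin":0}

```text
time_s: 15.52
ee_pos: [561.4, -56.2, 25.9]
ee_rot: [-180.0, 0.0, -3.8]
force: [-1.0, -0.3, -0.4]
gripper_width: 0.2
gripper_force: 0.2
```

Call:
arm_command:
  motion:
    - {"offset":[-0.0003,-0.001,0],"spin":0}
    - {"offset":[0,0,0],"spin":0}

```text
time_s: 15.78
ee_pos: [561.2, -55.2, 25.9]
ee_rot: [180.0, 0.0, -3.8]
force: [0.1, 0.1, 0.1]
gripper_width: 0.2
gripper_force: 0.2
```

```bash
python3 where.py; python3 look.py 7; python3 fit.py "[(7,100)]"
```

```text
tool plate xy [25.2 59.9] 25.9 [180.    0.   -3.8] 15.775 F plate [0.1 0. ]
[561.1 -55.2  25.9] -3.9 [-0.3 -0.4  0.2] 15.825
0.63 [231.9 263.2 237.5 278.2]
0.54 [341.4 186.5 359.8 209.7]
7 [(31.56092643737793, np.float64(34.0), np.float64(108.0)), (32.395267486572266, np.float64(32.0), np.float64(108.0)), (32.526432037353516, np.float64(33.0), np.float64(108.0))]
```

Call:
arm_command:
  motion:
    - {"offset":[-0.0003,-0.001,0],"spin":0}
    - {"offset":[0,0,0],"spin":0}

```text
time_s: 16.18
ee_pos: [560.9, -54.2, 25.9]
ee_rot: [180.0, 0.0, -3.8]
force: [0.3, -0.9, -0.2]
gripper_width: 0.8
gripper_force: 0.1
```

Call:
arm_command:
  motion:
    - {"offset":[-0.0003,-0.001,0],"spin":0}
    - {"offset":[0,0,0],"spin":0}

```text
time_s: 16.42
ee_pos: [560.7, -53.2, 26.0]
ee_rot: [180.0, -0.0, -3.8]
force: [-0.1, 0.2, 0.3]
gripper_width: 0.7
gripper_force: 0.1
```

```bash
python3 look.py 8; python3 - <<'E'
import cv2
im=cv2.imread("pics/s8.png")[60:230,180:450]
cv2.imwrite("pics/v8.png",cv2.resize(im,None,fx=2.9,fy=2.9,interpolation=cv2.INTER_CUBIC))
E
```

```text
[560.7 -53.1  26. ] -3.8 [-0.7 -0.7  0. ] 16.475
0.69 [343.7 188.3 358.3 207.7]
0.55 [231.6 263.1 235.3 280.7]
```

View pics/v8.png

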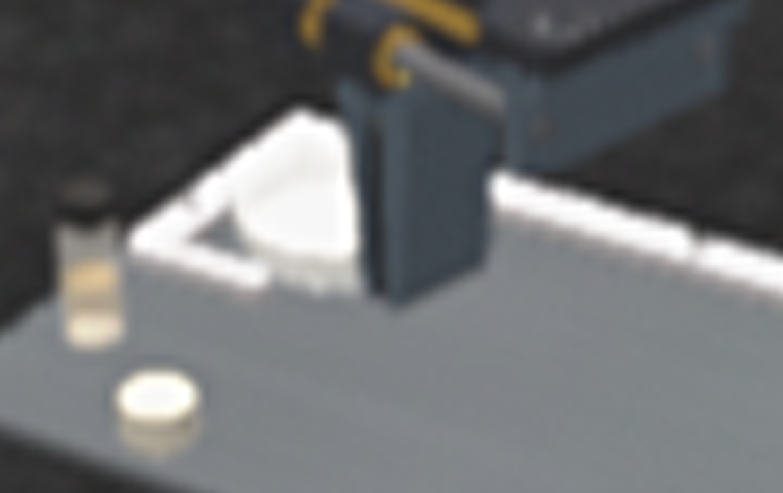

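In this view the dish (left limb at (238,210)) sits in the pocket, almost at the stop, with the vial and cap undisturbed. I'll continue in 1 mm steps until the force shows contact.

Call:
arm_command:
  motion:
    - {"offset":[-0.0003,-0.001,0],"spin":0}
    - {"offset":[0,0,0],"spin":0}

```text
time_s: 16.82
ee_pos: [560.5, -52.2, 25.9]
ee_rot: [180.0, -0.0, -3.8]
force: [0.9, 0.7, 0.7]
gripper_width: 0.5
gripper_force: 0.1
```

Call:
arm_command:
  motion:
    - {"offset":[-0.0003,-0.001,0],"spin":0}
    - {"offset":[0,0,0],"spin":0}

```text
time_s: 17.08
ee_pos: [560.2, -51.1, 25.9]
ee_rot: [180.0, 0.0, -3.8]
force: [0.4, -0.4, -0.1]
gripper_width: 0.7
gripper_force: 0.1
```

Call:
arm_command:
  motion:
    - {"offset":[-0.0003,-0.001,0],"spin":0}
    - {"offset":[0,0,0],"spin":0}

```text
time_s: 17.32
ee_pos: [560.1, -50.4, 26.0]
ee_rot: [180.0, -0.0, -3.8]
force: [0.3, -1.7, 0.3]
gripper_width: 0.6
gripper_force: 1.0
```

Call:
arm_command:
  motion:
    - {"offset":[-0.0003,-0.001,0],"spin":0}
    - {"offset":[0,0,0],"spin":0}

```text
time_s: 17.58
ee_pos: [560.1, -50.2, 26.1]
ee_rot: [179.9, -0.1, -3.8]
force: [-0.2, -5.1, 0.8]
gripper_width: 0.7
gripper_force: 2.8
```

Call:
arm_command:
  motion:
    - {"offset":[-0.0003,-0.001,0],"spin":0}
    - {"offset":[0,0,0],"spin":0}

```text
time_s: 17.82
ee_pos: [560.1, -50.0, 26.3]
ee_rot: [179.8, -0.1, -3.8]
force: [-0.5, -9.3, 0.7]
gripper_width: 0.3
gripper_force: 4.3
```

```bash
python3 where.py
```

```text
tool plate xy [25.2 65.2] 26.3 [ 1.798e+02 -1.000e-01 -3.800e+00] 17.825 F plate [-2.3 -9. ]
```

The stop reaction is clear (9 N). I'll back off, clear the view and verify numerically.

Call:
arm_command:
  motion:
    - {"offset":[0.0005,0.003,0],"spin":0}
    - {"offset":[0.003,0.012,0],"spin":0}
    - {"offset":[0,0.01,-0.03],"spin":0}
    - {"offset":[0,0.04,-0.03],"spin":0}
    - {"offset":[0,0.045,-0.02],"spin":0}

```text
time_s: 18.45
ee_pos: [556.3, -159.1, 107.4]
ee_rot: [-180.0, -0.1, -3.8]
force: [0.9, -1.0, -0.0]
gripper_width: 0.3
gripper_force: 0.0
```

Call:
arm_command:
  motion:
    - {"offset":[0,0.045,-0.01],"spin":0}
    - {"offset":[-0.01,0.045,0],"spin":0}
    - {"offset":[-0.01,0.045,0],"spin":0}
    - {"offset":[-0.01,0.045,0],"spin":0}
    - {"offset":[0,0,0],"spin":0}

```text
time_s: 19.08
ee_pos: [512.6, -338.8, 115.7]
ee_rot: [180.0, -0.0, -4.1]
force: [-0.3, 0.2, -0.7]
gripper_width: 0.5
gripper_force: 0.0
```

```bash
python3 look.py 9; sed -i 's/+8\.1,1)/+14.1,1)/g' fit.py; python3 fit.py "[(9,100)]"; python3 - <<'E'
from h import *
C=np.array([547.8,-118.8]);t=np.radians(11);R=np.array([[np.cos(t),-np.sin(t)],[np.sin(t),np.cos(t)]])
for c in("top","scene"):
    for k in("dish","seat","stop","vial","cap"):
        for r in env.pinpoint(c,k)[:3]: print(c,k,round(r["score"],2),np.round(r["location"],1),(R.T@(ray(c,r["location"],6)[:2]-C)).round(1))
# resample top view on the plane z=14 in plate coords, 1 mm/px, and print profiles
im=cv2.cvtColor(cv2.imread("pics/top9.png"),6); im0=cv2.cvtColor(cv2.imread("pics/top0.png"),6)
def prof(I,pts): 
    q=np.array([proj("top",[*(C+R@np.array(p)),14]) for p in pts],np.float32)
    return cv2.remap(I,q[:,0],q[:,1],1)[:,0]
for nm,pts in dict(along_y_x39=[(39,y) for y in range(60,160,3)],along_x_y99=[(x,99) for x in range(-15,100,3)],along_x_y105=[(x,105) for x in range(-15,100,3)]).items():
    print(nm,prof(im0,pts).tolist());print(nm,prof(im,pts).tolist())
E
```

```text
[ 513.  -337.   115.6] -4.0 [-0.6 -0.3 -0.2] 19.125
0.78 [213.5 255.9 235.8 282.2]
0.73 [215.4 184.1 240.8 204.6]
9 [(54.59874725341797, np.float64(37.0), np.float64(114.0)), (55.66884231567383, np.float64(35.0), np.float64(114.0)), (55.90674591064453, np.float64(36.0), np.float64(114.0))]
top dish 0.74 [229.5 196.9] [ 34.1 101.4]
top dish 0.66 [227.8 265.9] [-143.7  138.8]
top seat 0.92 [229.1 196.1] [ 36.5 102.1]
top stop 0.71 [216.4 195.8] [ 44.2 135. ]
top vial 0.6 [223.7 226.9] [-41.9 130.9]
top cap 0.56 [245.4 234. ] [-71.9  78.8]
scene dish 0.93 [196.1 209. ] [-152.1  146.6]
scene dish 0.73 [359.4 228.3] [ -28.4 -205.8]
scene dish 0.53 [257.8 175.1] [ 49.3 110.9]
scene seat 0.85 [262.3 173.9] [ 60.2 104.4]
scene stop 0.63 [245.8 176.8] [ 26.7 132.1]
scene vial 0.64 [227.4 186.2] [-33.8 144.8]
scene cap 0.6 [257.6 175.8] [ 46.1 109.3]
scene cap 0.45 [236.4 198.9] [-69.5  92.2]
along_y_x39 [139, 140, 139, 140, 138, 139, 140, 140, 139, 140, 139, 140, 140, 140, 139, 138, 138, 140, 138, 138, 139, 138, 139, 148, 185, 229, 244, 244, 225, 177, 137, 100, 66, 54]
along_y_x39 [140, 142, 
[... 275 characters left out ...]
 140, 138, 138, 139, 138, 137, 140, 164, 215, 242, 244, 230, 182, 133, 85, 54, 54, 54]
along_x_y99 [138, 138, 141, 148, 174, 195, 182, 154, 183, 241, 255, 255, 255, 255, 255, 255, 255, 255, 255, 255, 255, 255, 255, 255, 255, 255, 255, 250, 241, 242, 245, 245, 232, 182, 133, 85, 57, 53, 56]
along_x_y105 [139, 140, 140, 167, 220, 239, 221, 165, 138, 137, 137, 137, 138, 140, 141, 141, 139, 140, 138, 139, 140, 140, 139, 138, 137, 139, 137, 138, 163, 214, 242, 244, 228, 183, 126, 76, 52, 48, 49]
along_x_y105 [139, 141, 142, 169, 222, 242, 223, 175, 190, 239, 255, 255, 255, 255, 255, 255, 255, 255, 255, 255, 255, 255, 255, 255, 255, 255, 255, 253, 243, 247, 249, 246, 229, 184, 128, 81, 54, 52, 54]
```

From above, the dish's near edge, its lip-side edge and its transitions onto the rail and stop all put it within about 1 mm of both. The vial and cap are untouched. Handing in.

```bash
python3 -c "
from workcell import env
print(env.job_done())"
```

```text
the job is handed in; nothing more can be done
None
```

The job is handed in: I pushed the dish to the rail, then slid it along into the corner pocket, and the final top image puts it within about 1 mm of both the rail and the end stop. Pushing force peaked at about 9 N, it took about 19 s, and the fingers never went near the vial, cap or pot. No verdict came back at hand-in.

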